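# Line up the capacitors by height on the holding rail

## Robot

A 6-joint arm with a two-finger parallel gripper is mounted at the origin on the work surface. World frame = base frame: x ahead of the robot, y to its left, z up, the work surface at z = 0. Lengths are in m, angles in rad, forces in N, time in s.
With the tool pointing down it reaches from about 0.4 to 0.925 m from the base axis. Payload 12.5 kg.
Tool frame: the origin (TCP) lies on the mounting face of the last link; the fingertips stand 190 mm ahead of it and the grasp point (between the pads) lies 171 mm ahead of it; z points along the fingers, y is the direction in which the jaws open and shut (so a half turn about z gives the same grasp; the last joint's range is limited). The gripper opens to 95 mm and grips with 3 to 60 N. Pads are 20 mm wide; open, the fingers measure 119 mm over their backs; the gripper's body (75 mm by 180 mm) begins 59 mm behind the grasp point.
Start: joints at [1.011, 0.491, 1.559, -0, 1.092, -0.106], TCP at [0.274, 0.562, 0.405] pointing down, gripper open.
Joint ranges: [-3.1, 3.1], [-0.84, 2.19], [0.05, 2.79], [-1.13, 4.28], [0.06, 2.93], [-2.69, 2.69]. Speed limits (rad/s): [2.22, 2.22, 2.79, 3.14, 3.14, 3.14].

## Interface

Orientations are given as a unit quaternion [w, x, y, z].
In Python, from rig import bot, imaging, finder gives the robot as it stands. The module is installed in compiled form; this text tells all that it offers. Calls block until the motion is done:
- bot.reach(position, orientation): joint-space move of the TCP to a pose.
- bot.move_straight(position, speed=0.15, attitude=None, force_limit=None): straight line of the TCP; attitude=None keeps the orientation; speed is the mean speed in m/s. With force_limit (N) it stops when the force on the tool has changed by that much, and returns True; else False.
- bot.set_joints(angles): joint-space move.
- bot.set_gripper(opening): opening from 0.0 (shut) to 1.0 (fully open); the grip force is fixed at half the most; returns when the fingers have stopped.
- bot.pause(seconds).
- bot.solve_ik(position, orientation): joint angles nearest the present ones, or None.
- imaging.camera(name): name is "side" or "top" or "wrist"; returns the picture (420x560x3 uint8, blue, green, red); there is no depth.
- imaging.camera_params(name): a dict with "fx", "fy", "cx", "cy" (pixels), "distortion" ([k1, k2, p1, p2, k3] as OpenCV has them; the pictures are not rectified), "eye" and "rotation" of the camera in the world. Camera axes: x right, y down, z forward; pixel columns grow to the right and rows downward; lengths in m; the calibration is good to about 2 mm. A picture is of the moment at which its call begins: read the wrist's pose just before it. camera_params takes no time and is no camera call; for the wrist camera it gives the pose at the moment of the call.
A pose or a line that the arm cannot do raises bot.MotionError and nothing moves.
- bot.close_job(): hands the job in, once; it reports no verdict.
Trained networks look in the newest picture that a camera, given by its name, has taken for a name from the list of things; names that differ only in an ending like _2 or _b are one class to them, and where a whole thing is asked for, a point or a joint stands for the part that bears it (a point fixed in the world has none). Each returns a list of dicts, best first, with "score" (0 to 1); they miss things now and then, are a little off and sometimes report something else, mostly with a low value. They report only what shows in the picture. A call takes as long as a camera call.
- finder.trace(label, camera): "region" (420x560 bool, what is visible of it).
- finder.landmark_of(label, camera): "centre" ([x, y, z] in m, in world coordinates, good to about 4 mm: a listed point, or the origin of a listed thing).
Readings, each from a call of its own:
- bot.read_time_s(): time.
- bot.read_q(): joint angles.
- bot.read_joint_vel(): joint speeds.
- bot.read_joint_torque(): joint torques, N m.
- bot.read_tcp_pos(): TCP position.
- bot.read_tool_rot(): TCP orientation.
- bot.read_wrist_force(): force on the tool from outside, world axes, zero at the start.
- bot.read_wrist_torque(): the same for the moment, N m.
- bot.read_width(): opening from 0.0 (shut) to 1.0 (fully open).
Only numpy, scipy, OpenCV 4.12 (cv2) and the standard library are available. Lean on these libraries where they do the work, as an engineer would, in place of code of your own. Each camera call takes 0.05 s, during which the arm holds its last target. There are 200 camera calls.

## Task

Tidy the electronics bench: stand the four loose capacitors upright on the rail, each in the middle of its own pad, in order of height with the shortest on the pad next to the green terminal and the tallest on the pad next to the red one. Do not tip any capacitor over on the way, and leave the transformer, the coil and the relay standing where they are.

Things in the scene. Friction and masses are not known exactly. Their poses are not given: they have to be found in the camera images.
- cap_orange: loose capacitor: upright cylinder whose sleeve is orange, 32 mm diameter, 46 mm tall (shortest of the four), two 5 mm high brass screw terminals (7 mm diameter) on its top. Starts standing on the table. Origin: centre of its underside, z up its axis.
- cap_black: loose capacitor: upright cylinder whose sleeve is black, 38 mm diameter, 58 mm tall (second shortest of the four), two 5 mm high brass screw terminals (7 mm diameter) on its top. Starts standing on the table. Origin: centre of its underside, z up its axis.
- cap_grey: loose capacitor: upright cylinder whose sleeve is grey, 44 mm diameter, 72 mm tall (second tallest of the four), two 5 mm high brass screw terminals (7 mm diameter) on its top. Starts standing on the table. Origin: centre of its underside, z up its axis.
- cap_blue: loose capacitor: upright cylinder whose sleeve is blue, 50 mm diameter, 88 mm tall (tallest of the four), two 5 mm high brass screw terminals (7 mm diameter) on its top. Starts standing on the table. Origin: centre of its underside, z up its axis.
- rail: flat aluminium holding rail fixed on the table, 74 mm wide (its x), 420 mm long (its y), 8 mm thick. Four equal round pads (white discs with a black rim, 60 mm diameter, flush with the rail's top) lie on its centre line at y = -120, -40, +40 and +120 mm in the rail's frame. Origin: centre of its underside (table level), z up. The terminal at either end tells the direction of the order; which end carries which terminal changes from start to start.
- green_post: green terminal post, fixed upright on one end of the rail, 180 mm from the rail's centre along its length: black collar 22 mm in diameter, green cap 18 mm in diameter, 30 mm tall, top 38 mm above the table; it marks the short capacitors' end. Origin: centre of its underside, on the rail's top (8 mm above the table).
- red_post: red terminal post, fixed upright on one end of the rail, 180 mm from the rail's centre along its length: black collar 22 mm in diameter, red cap 18 mm in diameter, 30 mm tall, top 38 mm above the table; it marks the tall capacitors' end. Origin: centre of its underside, on the rail's top (8 mm above the table).
- transformer: loose bystander, to be left alone: small transformer with a dark steel core and copper winding, 50 x 40 mm, 42 mm tall, on the table. Origin: centre of its underside.
- coil: loose bystander, to be left alone: copper coil on a white bobbin, 50 mm diameter, 30 mm tall, axis upright, on the table. Origin: centre of its underside.
- relay: loose bystander, to be left alone: relay with a clear square case on a yellow base, 36 x 36 mm, 40 mm tall, on the table. Origin: centre of its underside.

How it is judged:
At the end, for the whole second after the job is handed in: All four capacitors stand on the rail, upright (within 0.1 rad) and at rest, each within 12 mm of the middle of its pad both along and across the rail, in rising height from the green terminal to the red one: orange, black, grey, blue (((y of green_post in the frame of rail above 0 m and y of cap_orange in the frame of rail between 0.108 and 0.132 m and y of cap_black in the frame of rail between 0.028 and 0.052 m and y of cap_grey in the frame of rail between -0.052 and -0.028 m and y of cap_blue in the frame of rail between -0.132 and -0.108 m) or (y of green_post in the frame of rail below 0 m and y of cap_orange in the frame of rail between -0.132 and -0.108 m and y of cap_black in the frame of rail between -0.052 and -0.028 m and y of cap_grey in the frame of rail between 0.028 and 0.052 m and y of cap_blue in the frame of rail between 0.108 and 0.132 m)) and x of cap_orange in the frame of rail between -0.012 and 0.012 m and z of cap_orange in the frame of rail between 0.004 and 0.012 m and angle between each of cap_orange, cap_black, cap_grey, cap_blue's own z axis and vertical below 0.1 rad and linear speed of each of cap_orange, cap_black, cap_grey, cap_blue below 0.02 m/s and angular speed of each of cap_orange, cap_black, cap_grey, cap_blue below 0.2 rad/s and x of cap_black in the frame of rail between -0.012 and 0.012 m and z of cap_black in the frame of rail between 0.004 and 0.012 m and x of cap_grey in the frame of rail between -0.012 and 0.012 m and z of cap_grey in the frame of rail between 0.004 and 0.012 m and x of cap_blue in the frame of rail between -0.012 and 0.012 m and z of cap_blue in the frame of rail between 0.004 and 0.012 m); the robot touches nothing.
It fails at once if a capacitor was tipped over (more than 0.6 rad) (angle between any of cap_orange, cap_black, cap_grey, cap_blue's own z axis and vertical above 0.6 rad).
It fails at once if the transformer, coil or relay was shifted by more than 20 mm or tipped (distance of any of transformer, coil, relay from where it was at the start of the episode above 0.02 m or angle between any of transformer, coil, relay's own z axis and vertical above 0.3 rad).
It also fails if it takes over 118 s, if anything falls off the work surface, if the arm or the gripper's body presses on something with over 40 N, if the wrist force passes 120 N, or if a joint passes its speed limit or range.

## Working session

There is one attempt and no reset: what is moved stays moved. The work goes in short steps, each a Python script; the robot and the scene stay as the last script left them, time stands still between calls to the robot, and variables do not carry over. Pictures are saved under pics/ and viewed, about 12 in all and at most 16, crops included, and the job is handed in when it is done.

```bash
mkdir -p pics
python3 - <<'E'
from rig import bot, imaging, finder
import cv2, numpy as np
ims={c:imaging.camera(c) for c in ("top","side")}
for c in ims: cv2.imwrite(f"pics/{c}0.png",ims[c])
for n in ["cap_orange","cap_black","cap_grey","cap_blue","rail","green_post","red_post","transformer","coil","relay"]:
    for c in ("top","side"):
        print(n,c,[(np.round(d["centre"],3).tolist(),round(d["score"],2)) for d in finder.landmark_of(n,c)][:3])
print(bot.read_time_s(),bot.read_tool_rot(),bot.read_width())
p=imaging.camera_params("top");print(p)
E
```

```text
cap_orange top [([0.463, -0.123, 0.001], 0.73)]
cap_orange side [([0.466, -0.121, 0.001], 0.81)]
cap_black top []
cap_black side [([0.484, -0.251, -0.002], 0.98)]
cap_grey top []
cap_grey side [([0.481, 0.136, -0.004], 0.74), ([0.577, -0.34, 0.002], 0.6), ([0.498, -0.006, -0.004], 0.15)]
cap_blue top [([0.471, 0.248, 0.002], 0.93)]
cap_blue side [([0.472, 0.245, -0.001], 0.93), ([0.672, -0.217, 0.01], 0.61)]
rail top [([0.652, -0.042, 0.0], 0.56)]
rail side [([0.656, -0.044, 0.002], 0.76)]
green_post top [([0.637, 0.139, 0.009], 0.39)]
green_post side [([0.639, 0.141, 0.008], 0.73)]
red_post top [([0.669, -0.219, 0.009], 0.58)]
red_post side [([0.669, -0.217, 0.009], 0.57)]
transformer top [([0.477, 0.131, -0.001], 0.55)]
transformer side [([0.479, 0.135, -0.005], 0.94)]
coil top [([0.534, 0.357, 0.006], 0.89)]
coil side [([0.546, 0.359, -0.002], 0.65)]
relay top [([0.501, -0.012, -0.008], 0.66)]
relay side [([0.497, -0.009, 0.003], 0.65), ([0.488, -0.254, -0.002], 0.48), ([0.67, -0.217, 0.009], 0.42)]
1.1 [1.69874561e-05 2.24964665e-01 9.74366920e-01 6.21781456e-05] 1.0006288687383944
{'fx': 414.6955554666417, 'fy': 414.6955554666417, 'cx': 283.03050473318723, 'cy': 220.46609032425775, 'distortion': array([-0.09129149,  0.        ,  0.        ,  0.        ,  0.        ]), 'eye': array([0.3548572 , 0.01336545, 1.01126632]), 'rotation': array([ 0.07243879, -0.6487876 ,  0.75253438, -0.08671384])}
```

View pics/top0.png

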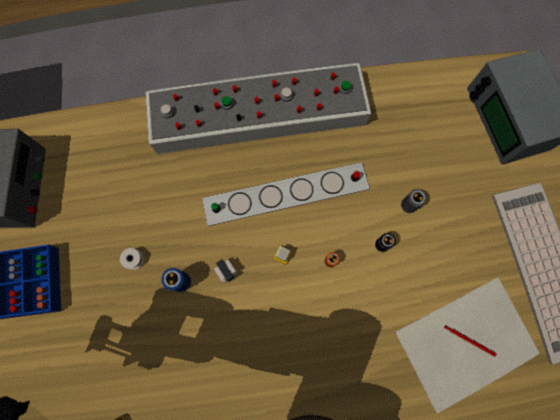

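View pics/side0.png

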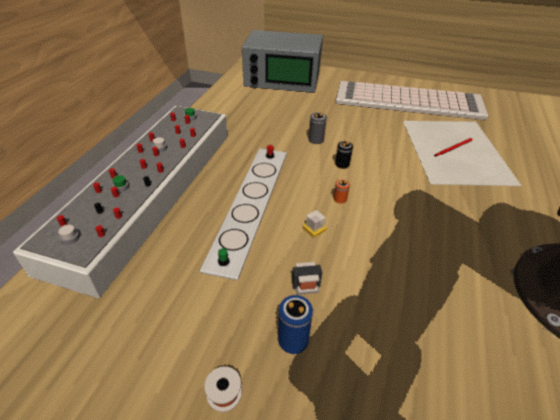

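Top view: green post at (215,207), so +y end, and red at (356,175). Orange is at (332,259), black (387,241), grey (415,199), blue (174,279). Side view agrees; the grey reading (0.481,0.136) is really the transformer, and the true grey is about (0.577,-0.34). Next I check the height of the box behind the rail, then take a close look over the orange capacitor and the rail.

```bash
cat > h.py <<'E'
from rig import bot, imaging, finder
import cv2, numpy as np
from scipy.spatial.transform import Rotation as R
def ray(c,uv,p=None):
    p=p or imaging.camera_params(c); K=np.array([[p["fx"],0,p["cx"]],[0,p["fy"],p["cy"]],[0,0,1]])
    n=cv2.undistortPoints(np.array([[uv]],float),K,np.array(p["distortion"]))[0,0]
    return np.array(p["eye"]),R.from_quat(p["rotation"],scalar_first=True).apply([*n,1])
def at_z(c,uv,z,p=None):
    e,d=ray(c,uv,p); return e+d*(z-e[2])/d[2]
def tri(a,b):
    (e,d),(f,g)=a,b; s=np.linalg.lstsq(np.c_[d,-g],f-e,rcond=None)[0]
    return (e+d*s[0]+f+g*s[1])/2, np.linalg.norm(e+d*s[0]-f-g*s[1])
def down(a):  # tool down, jaw axis at world angle a
    return np.array([0,np.cos(a/2+np.pi/4),np.sin(a/2+np.pi/4),0])
def look(label,c="wrist"):
    return [(np.round(d["centre"],4).tolist(),round(d["score"],2)) for d in finder.landmark_of(label,c)][:3]
E
python3 - <<'E'
from h import *
for a,b in [((367,117),(229,118)),((152,141),(90,284))]: print(tri(ray("top",a),ray("side",b)))
for uv in [(239,203),(270,196),(301,189),(332,183)]: print("pad",at_z("top",uv,.008).round(3))
for n,uv,z in [("o",(332,259),.046),("b",(388,241),.058),("g",(418,198),.072),("bl",(172,278),.088)]: print(n,at_z("top",uv,z).round(3))
bot.reach([.464,-.122,.42],down(-0.09))
print(R.from_quat(bot.read_tool_rot(),scalar_first=True).as_matrix().round(2).tolist(), bot.read_q().round(2))
p=imaging.camera_params("wrist");print(p["eye"],bot.read_tcp_pos())
im=imaging.camera("wrist");cv2.imwrite("pics/w1.png",im)
for n in ("cap_orange","cap_black","relay"): print(n,look(n))
print(bot.read_time_s())
E
```

```text
(array([ 0.8003255 , -0.27058191,  0.06424398]), np.float64(0.005237175254252658))
(array([0.82699347, 0.27562541, 0.03316611]), np.float64(0.011871790880579028))
pad [0.644 0.078 0.008]
pad [ 0.65  -0.001  0.008]
pad [ 0.657 -0.081  0.008]
pad [ 0.661 -0.162  0.008]
o [ 0.466 -0.123  0.046]
b [ 0.486 -0.259  0.058]
g [ 0.575 -0.348  0.072]
bl [0.471 0.243 0.088]
[[0.09, 1.0, 0.0], [1.0, -0.09, 0.0], [0.0, 0.0, -1.0]] [-0.39  0.27  1.88  0.    0.99 -0.3 ]
[ 0.46983085 -0.04896236  0.40078773] [ 0.46420228 -0.12149674  0.41997397]
cap_orange [([0.4709, -0.1241, -0.0005], 0.73)]
cap_black [([0.4902, -0.2543, 0.0015], 0.77)]
relay [([0.5017, -0.0071, 0.0019], 0.98)]
3.8167
```

View pics/w1.png

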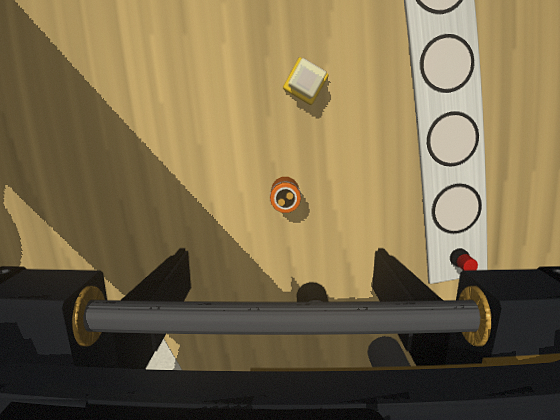

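```bash
cat >> h.py <<'E'
from scipy.optimize import least_squares
def pick(xy,gz,a):
    bot.reach([*xy,.171+gz+.13],down(a)); bot.move_straight([*xy,.171+gz],speed=.12,force_limit=15)
    bot.set_gripper(0); w=bot.read_width()
    bot.move_straight([*xy,.171+gz+.13],speed=.15); print("width",w,bot.read_width(),bot.read_tcp_pos())
def place(xy,gz,a):
    z=.171+gz+.008
    bot.reach([*xy,z+.13],down(a)); bot.move_straight([*xy,z+.02],speed=.15)
    hit=bot.move_straight([*xy,z-.002],speed=.03,force_limit=4); print("hit",hit,bot.read_tcp_pos()[2]-z)
    bot.set_gripper(1.); bot.move_straight([*xy,z+.13],speed=.15); print("t",bot.read_time_s())
E
python3 - <<'E'
from h import *
P=[at_z("wrist",uv,.008)[:2] for uv in [(452,138),(447,63)]]
o=at_z("wrist",(285,196),.046); P3=at_z("wrist",(457,209),.008)[:2]
print("wrist pads",P3.round(4),np.round(P,4),"orange",o.round(4))
W=np.array([P3,*P]); k=np.array([-120,-40,40])/1000.
T=np.array([at_z("top",uv,.008)[:2] for uv in [(332,183),(301,189),(270,196),(239,203)]])
kt=np.array([-120,-40,40,120])/1000.
for M,kk in ((W,k),(T,kt)):
    s=least_squares(lambda v:(v[:2]+np.outer(kk,[-np.sin(v[2]),np.cos(v[2])])-M).ravel(),[.65,-.04,.08]); print(s.x.round(4),s.fun.round(4))
E
```

```text
wrist pads [ 0.6638 -0.1611] [[ 6.557e-01 -7.970e-02]
 [ 6.497e-01 -6.000e-04]] orange [ 0.4671 -0.1211  0.046 ]
[ 0.6529 -0.0406  0.0876] [-0.0004  0.001   0.0007 -0.0008 -0.0003 -0.0002]
[ 0.6531 -0.0414  0.0745] [ 0.0007  0.0007 -0.001  -0.0001 -0.0002 -0.0004  0.0005 -0.0002]
```

Wrist and top fits agree: rail centre (0.653,-0.041), yaw about 0.082. I'll place orange on the y=+120 mm pad.

```bash
cat >> h.py <<'E'
A=.082
def pad(y): return np.array([.653,-.041])+y*np.array([-np.sin(A),np.cos(A)])
E
python3 - <<'E'
from h import *
pick([.467,-.122],.028,A)
place(pad(.12),.028,A)
bot.reach([.486,-.20,.42],down(A))
im=imaging.camera("wrist");cv2.imwrite("pics/w2.png",im)
for n in ("cap_black","cap_grey"): print(n,look(n))
imt=imaging.camera("top");print(look("cap_orange","top"),pad(.12))
E
```

```text
width 0.33588448375067426 0.33248202891279216 [ 0.46681307 -0.12194719  0.32836698]
hit True -0.00023218201878238975
t 12.2583
cap_black [([0.5748, -0.3483, -0.0005], 0.25)]
cap_grey [([0.5773, -0.3462, 0.0021], 0.67)]
[([0.6554, -0.0402, -0.0006], 0.62), ([0.64, 0.0796, 0.0096], 0.46)] [0.64317102 0.07859679]
```

View pics/w2.png

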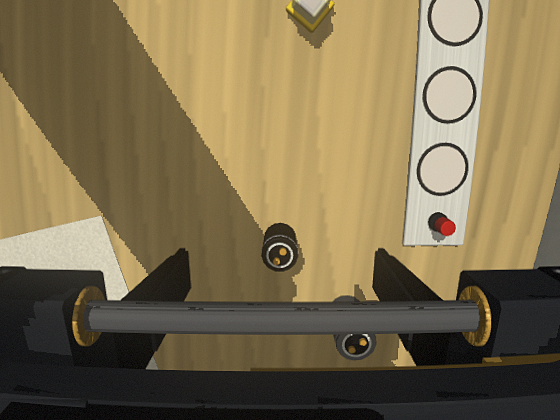

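Orange is placed (network reads (0.640,0.080), pad is at (0.643,0.079)). In this picture the black cap's top is at (280,253) and grey's at (356,343).

Run:
```python
from h import *
b=at_z("wrist",(280,253),.058)[:2]; g=at_z("wrist",(356,343),.072)[:2]; print("b",b,"g",g)
assert np.hypot(*(b-[.486,-.254]))<.009
pick(b,.036,A)
place(pad(.04),.036,A)
bot.reach([.575,-.29,.42],down(A))
im=imaging.camera("wrist");cv2.imwrite("pics/w3.png",im)
print(look("cap_grey"))
imaging.camera("top");print(look("cap_black","top"),pad(.04))
```

```text
b [ 0.48875826 -0.25516138] g [ 0.57783784 -0.34562679]
width 0.3932188762611858 0.39711727613761544 [ 0.48859812 -0.25506201  0.33625831]
hit True -0.00023044905883146116
t 22.1917
[([0.5788, -0.3479, 0.0013], 0.92)]
[([0.6514, -0.0015, 0.0085], 0.61)] [ 0.64972367 -0.0011344 ]
```

View pics/w3.png

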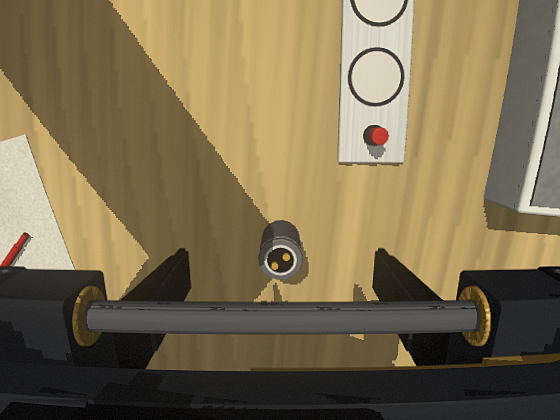

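Black is on its pad. Grey's top is at (281,261).

Run:
```python
from h import *
g=at_z("wrist",(281,261),.072)[:2]; print("g",g)
assert np.hypot(*(g-[.578,-.347]))<.008
pick(g,.044,A)
place(pad(-.04),.044,A)
bot.reach([.471,.22,.44],down(A))
im=imaging.camera("wrist");cv2.imwrite("pics/w4.png",im)
print(look("cap_blue"),look("transformer"))
imaging.camera("top");print(look("cap_grey","top"),pad(-.04))
```

```text
g [ 0.57918661 -0.34766844]
width 0.4627246324269211 0.45987995101948426 [ 0.57903431 -0.34760897  0.34398741]
hit True -0.00024373918962145025
t 31.7667
[([0.4715, 0.2445, 0.0001], 0.86)] [([0.4813, 0.1327, 0.0014], 0.9)]
[([0.6573, -0.0793, 0.0098], 0.88)] [ 0.65627633 -0.0808656 ]
```

View pics/w4.png

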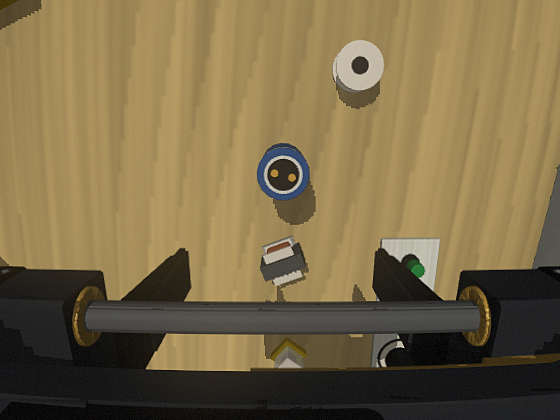

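Grey is on its pad. Blue's top is at (283,174), clear of both the transformer and the coil.

Run:
```python
from h import *
g=at_z("wrist",(283,174),.088)[:2]; print("bl",g)
assert np.hypot(*(g-[.4715,.2445]))<.008
pick(g,.05,A)
place(pad(-.12),.05,A)
bot.reach([.52,-.05,.47],down(A))
im=imaging.camera("wrist");cv2.imwrite("pics/w5.png",im)
c,s=np.cos(A),np.sin(A)
for cam in ("top","side"):
    cv2.imwrite(f"pics/{cam}5.png",imaging.camera(cam))
    for n in ("orange","black","grey","blue"):
        for p,sc in look("cap_"+n,cam):
            d=np.array(p[:2])-[.653,-.041]; print(cam,n,(d@[c,s]).round(4),(d@[-s,c]).round(4),sc)
    print([look(n,cam)[:1] for n in ("transformer","coil","relay")])
```

```text
bl [0.46988734 0.24586587]
width 0.521377685599994 0.5178572034167018 [0.46968601 0.24578781 0.35022173]
hit True -0.00012986725920394182
t 41.975
top orange -0.0014 0.1161 0.57
[[([0.479, 0.1317, -0.0005], 0.92)], [([0.5401, 0.3594, 0.0036], 0.62)], []]
side orange -0.0028 0.1199 0.85
side black -0.0012 0.0393 0.85
side grey 0.0008 -0.0353 0.96
side grey 0.0014 -0.0005 0.19
side blue -0.0011 -0.1225 0.92
[[([0.4798, 0.135, -0.002], 0.71)], [([0.5433, 0.3592, -0.001], 0.72)], [([0.4813, 0.134, -0.0056], 0.51)]]
```

View pics/top5.png

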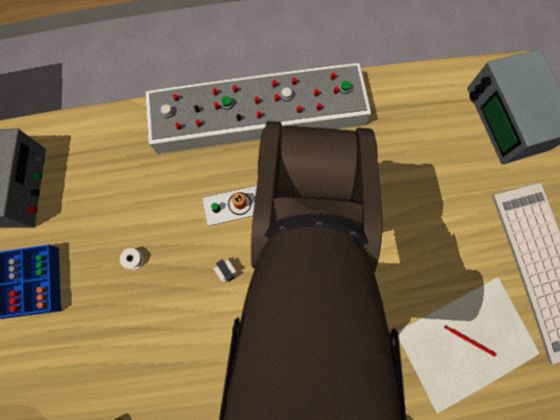

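View pics/side5.png

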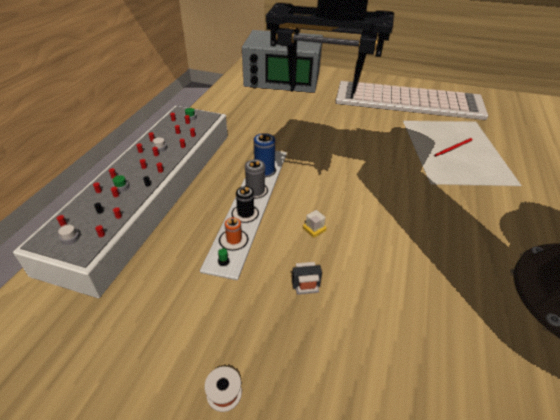

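The arm hides most of the rail in the top view. The side view shows all four upright in order: orange (233,232), black (245,201), grey (255,178), blue (264,155). The transformer, coil and relay are unmoved, and the arm is clear.

```bash
python3 -c "
from rig import bot
bot.pause(.5);bot.close_job();print(bot.read_time_s())"
```

```text
the job is handed in; nothing more can be done
the job is handed in; nothing more can be done
```

All four capacitors are on the rail in order from green to red: orange, black, grey, blue. The job was handed in at roughly 44 s on the robot's clock, well under the 118 s limit.

- **Placing:** each one came down with a light touch on the rail and was released. The last side view shows all four upright. It puts every capacitor within about 3 mm of its pad centre across the rail and 5 mm along it (limit 12 mm). Grey was the furthest off along the rail in that view, at 4.7 mm; just after placing, the top camera had it within about 2 mm.
- **Bystanders:** the transformer and coil read within a few mm of where they started, and the relay looks unmoved in the side picture.
- **Checks that failed or disagreed:**
  - In the last top view the arm hid everything on the rail except orange, so blue was only confirmed from the side.
  - The network's last relay reading was wrong: it gave the transformer's position.
  - The top camera also gave one false orange reading at (0.655, -0.040), with another at the pad, and the side camera a weak false grey.

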